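# Stack two cutter kits on their storage posts

### The job

Make up the two cutter kits of the key-cutting machine. On the green post stack the dark steel cutter wheel first, then the blue spacer ring, then the red cap on top; on the yellow post stack the white spacer ring first and then the brass cutter wheel on top of it. Lower each part gently over the pin until it lies flat on what is below it, do not let it drop, and leave the padlock and the lock cylinder where they lie.

Things in the scene. Friction and masses are not known exactly. Their poses are not given: they have to be found in the camera images.
- steel_wheel: Dark steel cutter wheel, a flat round disc with a plain through bore: outer diameter 56, thickness 14, bore 24 mm, about 0.22 kg, lying flat on the bench. Origin: centre of its underside, z up the bore axis.
- brass_wheel: Gold-coloured brass cutter wheel, a flat round disc with a plain through bore: outer diameter 56, thickness 14, bore 24 mm, about 0.22 kg, lying flat on the bench. Origin: centre of its underside, z up the bore axis.
- blue_ring: Blue plastic spacer ring, a short open tube: outer diameter 40, height 16, bore 24 mm, about 30 g, standing on its end face. Origin: centre of its underside, z up the bore axis.
- white_ring: White plastic spacer ring, a short open tube: outer diameter 40, height 16, bore 24 mm, about 30 g, standing on its end face. Origin: centre of its underside, z up the bore axis.
- red_cap: Red plastic cap, a plain round knob with a closed flat top and an open underside: outer diameter 36, height 28 mm; the blind bore from below is 24 mm wide and 18 mm deep. About 40 g, standing open side down. Origin: centre of its underside, z up.
- green_post: Green storage post, fixed to the bench: a green round base, diameter 72 and 16 mm thick, with an upright bare-steel pin, 14 mm in diameter, in its middle. The pin rises 46 mm above the base's top (62 mm above the bench); its last 10 mm taper to a blunt tip 4 mm wide. Origin: centre of the base's underside, z up along the pin. Wheels and rings fit loosely over the pin (5 mm of play all round).
- yellow_post: Yellow storage post, fixed to the bench: a yellow round base, diameter 72 and 16 mm thick, with an upright bare-steel pin, 14 mm in diameter, in its middle. The pin rises 46 mm above the base's top (62 mm above the bench); its last 10 mm taper to a blunt tip 4 mm wide. Origin: centre of the base's underside, z up along the pin. Wheels and rings fit loosely over the pin (5 mm of play all round).
- padlock: Small brass padlock with a blue band over its body and a steel shackle, lying flat: 64 long (x, shackle towards +x) by 42 wide, 20 mm high, loose. Origin: middle of its underside. Not part of the job; leave it where it lies.
- lock_cylinder: Bare steel and aluminium door-lock cylinder lying on its side: 60 long (x) by 35 wide, 17 mm high, loose. Origin: middle of its underside. Not part of the job; leave it where it lies.

How it is judged (in metres and radians):
At the end, for the whole second after the job is handed in: Green post, base up: steel wheel, blue ring, red cap; yellow post: white ring, brass wheel. Each within 10 mm of the pin axis, tilt under 0.12 rad, underside within -4 to +5 mm of its height over the bench (green 16, 30, 46 mm; yellow 16, 32 mm), at rest and released (horizontal distance between each of steel_wheel, blue_ring, red_cap and green_post below 0.01 m and z of steel_wheel in the frame of green_post between 0.012 and 0.021 m and angle between each of steel_wheel, blue_ring, red_cap, white_ring, brass_wheel's own z axis and vertical below 0.12 rad and linear speed of each of steel_wheel, blue_ring, red_cap, white_ring, brass_wheel below 0.02 m/s and z of blue_ring in the frame of green_post between 0.026 and 0.035 m and z of red_cap in the frame of green_post between 0.042 and 0.051 m and horizontal distance between each of white_ring, brass_wheel and yellow_post below 0.01 m and z of white_ring in the frame of yellow_post between 0.012 and 0.021 m and z of brass_wheel in the frame of yellow_post between 0.028 and 0.037 m); the robot touches nothing.
It fails at once if padlock moved more than 20 mm (distance of padlock from where it was at the start of the episode above 0.02 m).
It fails at once if lock cylinder moved more than 20 mm (distance of lock_cylinder from where it was at the start of the episode above 0.02 m).
It fails at once if a wheel, ring or the cap is dropped (falls free of the fingers faster than 0.7 m/s, about 25 mm of fall) ((linear speed of steel_wheel above 0.7 m/s and contact force between the fingers and steel_wheel below 0.05 N) or (linear speed of brass_wheel above 0.7 m/s and contact force between the fingers and brass_wheel below 0.05 N) or (linear speed of blue_ring above 0.7 m/s and contact force between the fingers and blue_ring below 0.05 N) or (linear speed of white_ring above 0.7 m/s and contact force between the fingers and white_ring below 0.05 N) or (linear speed of red_cap above 0.7 m/s and contact force between the fingers and red_cap below 0.05 N)).
It also fails if it takes over 112 s, if anything falls off the work surface, if the arm or the gripper's body presses on something with over 40 N, if the wrist force passes 120 N, or if a joint passes its speed limit or range.

### The arm

A 6-joint arm with a two-finger parallel gripper is mounted at the origin on the work surface. World frame = base frame: x ahead of the robot, y to its left, z up, the work surface at z = 0. Lengths are in mm, angles in rad, forces in N, time in s.
With the tool pointing down it reaches from about 250 to 850 mm from the base axis. Payload 12.5 kg.
Tool frame: the origin (TCP) lies between the finger pads; the fingertips stand 14 mm ahead of it and the grasp point (between the pads) lies 5 mm behind it; z points along the fingers, y is the line along which they close (so a half turn about z gives the same grasp; the last joint's range is limited). The gripper opens to 93 mm and grips with 3 to 60 N. Pads are 15 mm wide; open, the fingers measure 128 mm over their backs; the gripper's body (75 mm by 188 mm) begins 65 mm behind the grasp point.
Start: joints at [1.232, 0.351, 1.652, -0, 1.139, -0.085], TCP at [138.065, 532.374, 232.633] pointing down, gripper open.
Joint ranges: [-2.75, 2.75], [-0.79, 2.1], [0.01, 2.65], [-1.57, 4.71], [0.07, 3.14], [-2.87, 2.87]. Speed limits (rad/s): [2.22, 2.22, 2.79, 3.14, 3.14, 3.14].

### API

Orientations are given as a rotation vector (axis times angle).
In Python, from rig import robot, eyes, order gives the robot as it stands.
- The arm moves only by the tool step_arm, never from a script. Its argument "rows" is one flat list of numbers, 7 for each row, row after row: the gripper's target within -1 to 1 (shut at 1, half-way at 0, fully open at -1), then the shift along the tool's x, y, z in mm, then the turn, a rotation vector about the tool's x, y, z in degrees. In form: [hand, x, y, z, rx, ry, rz, hand, x, y, z, rx, ry, rz, ...]. A call has 1 to 10 rows; each row shifts and turns the commanded pose from where the row before left it, along the tool's axes as they then stand; what a row does not reach is not made up. A row lasts 1/8 s, in which the tool goes at most 62.5 mm and 10.7 degrees, less where a joint would pass 70% of its speed; a pose out of reach is approached as far as the arm can. A call is refused whole if a number of a shift passes 62.5 or a number of a turn 10.7, either way. A call with a gripper value outside its range is refused whole. The fingers move at their own pace and stop on an object; "newtons" is the grip in N (left out, the last holds). Time passes only in rows, so rows that do not move let the fingers close. It gives the time, the measured TCP pose, the force, the opening and the grip force at its end, in the units of the state.
- robot.get_state(): the state, without advancing time (a new reading comes with each control period).
- eyes.read_camera(name): name is "scene" or "top" or "wrist"; returns the picture (480x640x3 uint8, red, green, blue); there is no depth.
- eyes.camera_info(name): a dict with "intrinsics" (3x3 intrinsics, pixels), "R" (3x3) and "t" (3): a world point X has camera coordinates R X + t; the wrist camera has in their place "hand_eye" (4x4, takes a point from camera to tool coordinates, whose origin is the TCP and whose axes are the flange's). Camera axes: x right, y down, z forward; pixel columns grow to the right and rows downward; lengths in mm; the calibration is good to about 2 mm. A picture is of the moment at which its call begins: read the wrist's pose just before it. camera_info takes no time and is no camera call.
- order.close_job(): hands the job in; it is judged then, once.
The state is a dict: "clock": time; "qpos": joint angles; "qd": joint speeds; "joint_efforts": joint torques, N m; "ee_pos": TCP position; "eef_rot": TCP orientation; "force": force on the tool from outside, world axes, zero at the start; "ft_torque": the same for the moment, N m; "grip_width": opening from 0.0 (shut) to 1.0 (fully open); "grasp_force": force on a finger pad.
Only numpy, scipy, OpenCV 4.12 (cv2) and the standard library are available. Lean on these libraries where they do the work, as an engineer would, in place of code of your own. Each camera call takes 0.05 s, during which the arm holds its last target. There are 200 camera calls.

## Working session

There is one attempt and no reset: what is moved stays moved. The work goes in short steps, Python scripts to look and compute and a tool call to move; the robot and the scene stay as the last step left them, time stands still between calls to the robot, and variables do not carry over. Pictures are saved under pics/ and viewed, at most 14 in all, crops included, and the job is handed in when it is done.

Besides the shell and the picture viewer there is one more tool, called after "Emit:" as name(argument=value, ...) on one line, values as JSON. step_arm: Moves the arm, as the interface text tells. Its arguments: {"type":"object","properties":{"rows":{"type":"array"},"newtons":{"type":"number"}},"required":["rows"]}

```bash
mkdir -p pics; cat > h.py <<'E'
from rig import robot, eyes, order
import cv2, numpy as np
def shot(c,n):
    im=eyes.read_camera(c); cv2.imwrite(f'pics/{n}.png',im[:,:,::-1]); return im
def ray(c,px,z):
    i=eyes.camera_info(c);K=np.array(i["intrinsics"]);R=np.array(i["R"]);t=np.array(i["t"])
    d=R.T@np.linalg.inv(K)@np.array([px[0],px[1],1.]);o=-R.T@t
    return (o+d*(z-o[2])/d[2])
E
python3 - <<'E'
from h import *
s=robot.get_state();print(s)
shot('top','top0');shot('scene','scene0')
print(eyes.camera_info('top'),eyes.camera_info('wrist'))
E
```

```text
{'clock': 0.0, 'qpos': array([ 1.23242504e+00,  3.51223567e-01,  1.65243651e+00,  1.56299106e-05,
        1.13906323e+00, -8.45827861e-02]), 'qd': array([-6.01085746e-05, -3.89963414e-04,  4.56501600e-05,  9.28400207e-04,
        1.05473989e-04, -3.58452069e-04]), 'joint_efforts': array([ 1.39900741e-03, -4.97342026e+01, -2.85241771e+01,  6.99334661e-02,
        2.59516662e-02, -1.32851487e-04]), 'ee_pos': array([137.94432964, 532.08473405, 232.10362803]), 'eef_rot': array([-3.97559410e-01, -3.11608241e+00,  1.73164178e-03]), 'force': array([-0.38245795,  0.07916949, -0.68594598]), 'ft_torque': array([ 0.0105114 , -0.01488511, -0.03906234]), 'grasp_force': 0.0, 'grip_width': 1.00279462812594}
{'intrinsics': array([[551.03387245,   0.        , 319.04168967],
       [  0.        , 551.03387245, 247.47729831],
       [  0.        ,   0.        ,   1.        ]]), 'R': array([[-0.02953118, -0.99947012, -0.01368917],
       [-0.99341692,  0.0308633 , -0.11031903],
       [ 0.11068307,  0.0103412 , -0.99380195]]), 't': array([  3.99480235, 497.17409572, 897.91634914])} {'intrinsics': array([[398.70941005,   0.        , 318.59993099],
       [  0.        , 398.70941005, 240.68589636],
       [  0.        ,   0.        ,   1.        ]]), 'hand_eye': array([[-5.60962812e-04, -9.63012234e-01, -2.69457087e-01,
         7.46845973e+01],
       [ 9.99999809e-01, -4.69856830e-04, -4.02605216e-04,
         9.85423114e-01],
       [ 2.61107496e-04, -2.69457262e-01,  9.63012313e-01,
        -1.51380591e+02],
       [ 0.00000000e+00,  0.00000000e+00,  0.00000000e+00,
         1.00000000e+00]])}
```

View pics/top0.png

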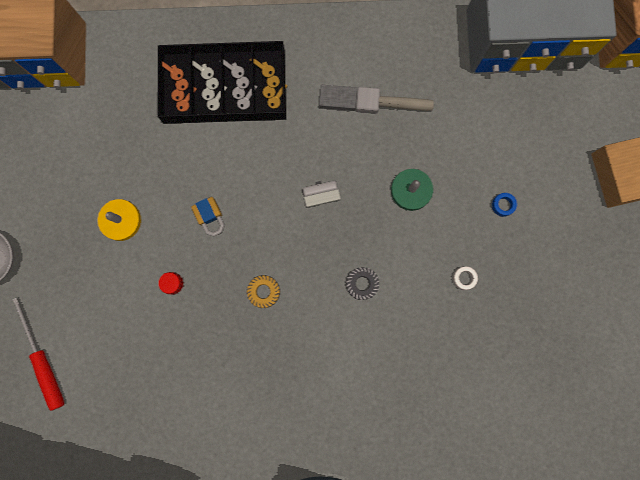

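View pics/scene0.png

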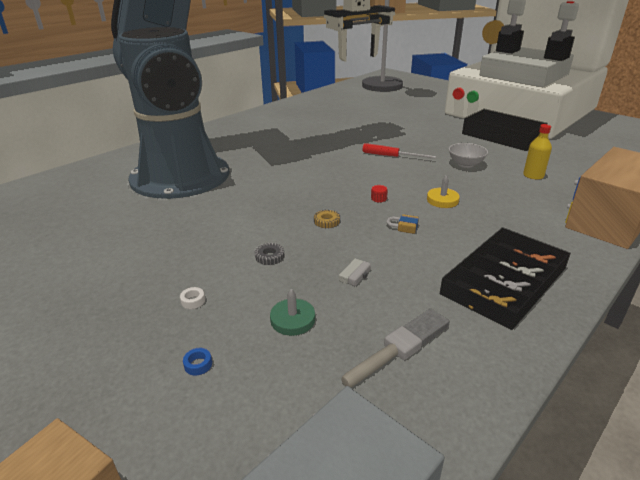

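The top view shows everything: yellow post (118,220), green post (412,190), red cap (170,283), brass wheel (263,291), steel wheel (362,284), white ring (465,278), blue ring (504,204). The padlock is at (208,213) and the cylinder at (321,194). I'll refine these in code.

```bash
cat > m.py <<'E'
from h import *
im=eyes.read_camera('top').astype(int)
r,g,b=im[...,0],im[...,1],im[...,2]
M={'yellow':((r-b>90)&(g-b>60),(118,220),16,72),'green':((g-r>25),(412,190),16,72),'red':((r-g>90),(170,283),28,36),'brass':((r-b>45),(263,291),14,56),
'steel':((r+g+b<200),(362,284),14,56),'white':((r+g+b>450),(465,278),16,40),'blue':((b-r>60),(504,204),16,40)}
for n,(m,c,h,D) in M.items():
    w=30; k=np.zeros(m.shape,np.uint8); k[c[1]-w:c[1]+w,c[0]-w:c[0]+w]=m[c[1]-w:c[1]+w,c[0]-w:c[0]+w]
    cs,_=cv2.findContours(k,cv2.RETR_EXTERNAL,cv2.CHAIN_APPROX_NONE)
    e=cv2.convexHull(max(cs,key=cv2.contourArea)).astype(np.float32)
    (x,y),rad=cv2.minEnclosingCircle(e); A=cv2.contourArea(e)
    mm=cv2.moments(e); cx,cy=mm['m10']/A,mm['m01']/A
    P=ray('top',(cx,cy),h*0.85)
    P2=ray('top',(x,y),h*.85)
    s=np.linalg.norm(ray('top',(cx+1,cy),h)-ray('top',(cx,cy),h))
    print(n,(round(cx,1),round(cy,1)),P.round(1)[:2],P2.round(1)[:2],'diam',round(2*np.sqrt(A/np.pi)*s+s,1),D)
# holes / pin
E
python3 m.py
python3 - <<'E'
from h import *
for n,p,h in [('ypin tip',(0,0),62)]: pass
i=eyes.camera_info('top');K=i["intrinsics"]
print('cam',(-i["R"].T@i["t"]).round())
im=cv2.imread('pics/top0.png')
a=[im[160:310,90:290],im[160:310,330:530]]
cv2.imwrite('pics/crop0.png',np.vstack([cv2.resize(x,None,fx=4,fy=4,interpolation=2)[:300*2] for x in a])[:1200])
cv2.imwrite('pics/cropY.png',cv2.resize(np.hstack([im[190:250,90:150],im[160:220,382:442]]),None,fx=6,fy=6,interpolation=cv2.INTER_CUBIC))
E
```

```text
yellow (118.6, 219.5) [557.8 332.9] [557.7 332.8] diam 73.6 72
green (411.9, 188.7) [ 595.4 -173.7] [ 595.3 -173.6] diam 70.8 72
red (169.6, 282.8) [445.6 241.8] [445.5 241.4] diam 37.9 36
brass (262.8, 291.2) [427.3  86.6] [427.5  86.7] diam 56.3 56
steel (363.7, 282.9) [436.1 -84.7] [436.  -82.6] diam 24.4 56
white (465.7, 277.7) [ 439.7 -257. ] [ 439.5 -256.9] diam 39.6 40
blue (504.5, 203.8) [ 563.9 -330.5] [ 563.6 -330.5] diam 40.4 40
cam [395. -21. 947.]
```

View pics/cropY.png

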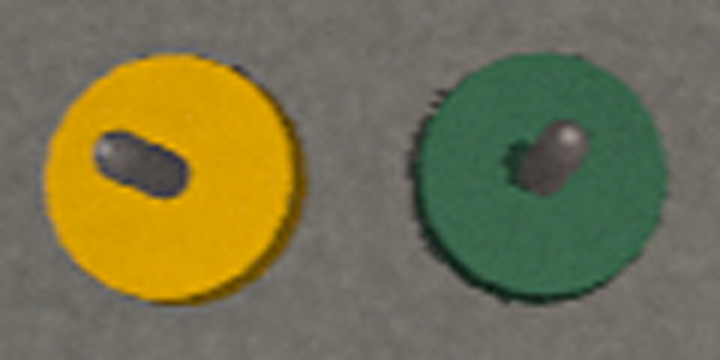

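Emit:
step_arm(rows=[-1, 0, 0, 0, 0, 0, -7.3, -1, 0, 0, 0, 0, 0, -7.3, -1, -39, -36, 0, 0, 0, 0, -1, -39, -36, 0, 0, 0, 0, -1, -39, -36, 0, 0, 0, 0, -1, -39, -36, 0, 0, 0, 0, -1, -39, -36, 0, 0, 0, 0, -1, -39, -36, 0, 0, 0, 0, -1, -39, -36, 0, 0, 0, 0, -1, -39, -36, 0, 0, 0, 0], newtons=20)

```text
clock: 1.4
ee_pos: [451.4, 243.3, 232.6]
eef_rot: [0.002, -3.142, -0.0]
force: [-0.4, -0.5, 0.1]
grip_width: 1.003
grasp_force: 0.0
```

Emit:
step_arm(rows=[-1, 0, 0, 0, 0, 0, 0, -1, 0, 0, 0, 0, 0, 0, -1, 0, 0, 0, 0, 0, 0])

```text
clock: 1.78
ee_pos: [449.6, 245.5, 232.6]
eef_rot: [0.004, -3.141, -0.0]
force: [-0.1, 0.4, -0.4]
grip_width: 1.0
grasp_force: 0.0
```

```bash
cat > w.py <<'E'
from h import *
from scipy.spatial.transform import Rotation as Ro
def wcam():
    s=robot.get_state(); i=eyes.camera_info('wrist'); H=np.array(i['hand_eye'])
    R=Ro.from_rotvec(s['eef_rot']).as_matrix()
    Rc=R@H[:3,:3]; o=R@H[:3,3]+s['ee_pos']
    im=eyes.read_camera('wrist'); return s,im,np.array(i['intrinsics']),Rc.T,-Rc.T@o
def warp(im,K,R,t,c,h,w=60,s=4):
    # px (u,v): x = c0+w - v/s ; y = c1+w - u/s   (up=+x, left=+y)
    A=np.array([[0,-1/s,c[0]+w],[-1/s,0,c[1]+w],[0,0,h],[0,0,1.]])
    P=K@np.c_[R,t]@A
    return cv2.warpPerspective(im,P,(2*w*s,2*w*s),flags=cv2.INTER_LINEAR|cv2.WARP_INVERSE_MAP)
F={'yellow':lambda r,g,b:(r-b>70)&(g-b>40),'green':lambda r,g,b:g-r>15,'red':lambda r,g,b:r-g>60,'brass':lambda r,g,b:r-b>35,
'steel':lambda r,g,b:r+g+b<210,'white':lambda r,g,b:r+g+b>420,'blue':lambda r,g,b:b-r>40}
def find(q,n,c,h,w=50,s=4):
    W=warp(*q,c,h,w,s); a=W.astype(int); m=F[n](a[...,0],a[...,1],a[...,2]).astype(np.uint8)
    m=cv2.morphologyEx(m,cv2.MORPH_CLOSE,np.ones((9,9)))
    m=cv2.morphologyEx(m,cv2.MORPH_OPEN,np.ones((5,5)))
    cs,_=cv2.findContours(m,cv2.RETR_EXTERNAL,cv2.CHAIN_APPROX_NONE)
    e=cv2.convexHull(max(cs,key=cv2.contourArea)); A=cv2.contourArea(e); mm=cv2.moments(e)
    u,v=mm['m10']/A,mm['m01']/A
    cv2.polylines(W,[e],True,(255,0,255),1)
    return (c[0]+w-v/s,c[1]+w-u/s),2*np.sqrt(A/np.pi)/s,W
E
cat > look.py <<'E'
from w import *
import sys
E0={'yellow':(558,333,16),'green':(595,-174,16),'red':(446,242,28),'brass':(427,87,14),'steel':(436,-84,14),'white':(440,-257,16),'blue':(564,-330,16)}
s,*q=wcam(); print(s['clock'],s['ee_pos'].round(1),s['eef_rot'].round(4),s['qpos'].round(2))
L=[]
for n in sys.argv[2:]:
    x,y,h=E0[n]; c,d,W=find(q,n,(x,y),h); print(n,np.round(c,1),round(d,1)); L.append(cv2.resize(W,(260,260)))
cv2.imwrite(f'pics/{sys.argv[1]}.png',np.hstack(L)[:,:,::-1])
E
python3 look.py a1 yellow red brass
```

```text
1.775 [449.6 245.5 232.6] [ 0.0039 -3.1414 -0.    ] [ 0.41  0.28  1.75  0.    1.11 -1.16]
yellow [560.3 329.2] 70.2
red [447.8 242.7] 37.0
brass [430.3  88.6] 57.2
```

View pics/a1.png

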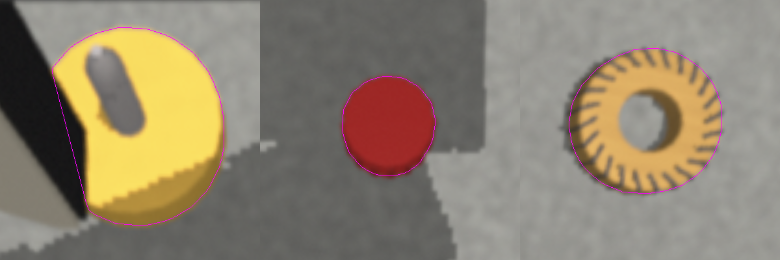

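The warped crops show the red cap and brass wheel cleanly outlined. A finger hides part of the yellow base, so I'll centre over that post.

Emit:
step_arm(rows=[-1, -37, 29, 0, 0, 0, 0, -1, -37, 29, 0, 0, 0, 0, -1, -36, 28, 0, 0, 0, 0, -1, 0, 0, 0, 0, 0, 0, -1, 0, 0, 0, 0, 0, 0, -1, 0, 0, 0, 0, 0, 0])

```text
clock: 2.58
ee_pos: [559.5, 330.6, 233.0]
eef_rot: [0.002, -3.142, 0.0]
force: [0.1, 0.6, -0.3]
grip_width: 1.001
grasp_force: 0.0
```

```bash
python3 look.py a2 yellow red
```

```text
2.575 [559.5 330.6 233. ] [ 2.0000e-03 -3.1416e+00  1.0000e-04] [ 0.46  0.53  1.37 -0.    1.24 -1.11]
yellow [561.5 333.9] 71.1
red [450.7 245. ] 38.0
```

Emit:
step_arm(rows=[-1, 0, -60, 0, 0, 0, 0, -1, 0, -60, 0, 0, 0, 0, -1, 0, -60, 0, 0, 0, 0, -1, 0, -60, 0, 0, 0, 0, -1, 0, -60, 0, 0, 0, 0, -1, -10, -60, 0, 0, 0, 0, -1, -10, -60, 0, 0, 0, 0, -1, -15, -50, 0, 0, 0, 0, -1, 0, -35, 0, 0, 0, 0, -1, 0, 0, 0, 0, 0, 0])

```text
clock: 3.88
ee_pos: [595.2, -176.2, 232.8]
eef_rot: [0.003, 3.141, -0.0]
force: [-0.0, 0.7, 1.5]
grip_width: 0.998
grasp_force: 0.0
```

Emit:
step_arm(rows=[-1, 0, 0, 0, 0, 0, 0, -1, 0, 0, 0, 0, 0, 0])

```text
clock: 4.12
ee_pos: [595.7, -173.0, 232.9]
eef_rot: [-0.003, 3.141, 0.0]
force: [0.1, -0.2, 0.3]
grip_width: 1.002
grasp_force: 0.0
```

```bash
python3 look.py a3 green steel; python3 -c "
import cv2,numpy as np
cv2.imwrite('pics/a23.png',np.hstack([cv2.imread('pics/a2.png')[:,:260],cv2.imread('pics/a3.png')]))"
```

```text
4.125 [ 595.7 -173.   232.9] [-3.4000e-03  3.1414e+00  1.0000e-04] [-0.36  0.48  1.46  0.    1.2  -1.93]
green [ 598.5 -174.3] 71.1
steel [417.4 -82.2] 86.2
```

View pics/a23.png

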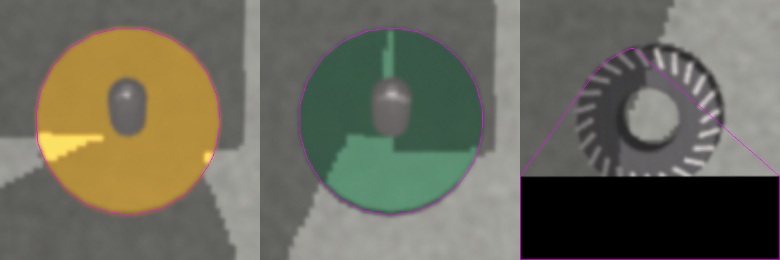

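Both post bases are outlined cleanly, and I now have wrist coordinates for each. Next, over the steel wheel.

Emit:
step_arm(rows=[-1, 53, 30, 0, 0, 0, 0, -1, 53, 30, 0, 0, 0, 0, -1, 53, 30, 0, 0, 0, 0, -1, 0, 0, 0, 0, 0, 0, -1, 0, 0, 0, 0, 0, 0, -1, 0, 0, 0, 0, 0, 0])

```text
clock: 4.92
ee_pos: [437.7, -84.7, 232.8]
eef_rot: [-0.002, 3.141, -0.0]
force: [-0.1, 0.4, -0.5]
grip_width: 0.999
grasp_force: 0.0
```

```bash
python3 look.py a4 steel brass white
```

```text
4.925 [437.7 -84.7 232.8] [-1.600e-03  3.141e+00 -4.000e-04] [-0.3   0.16  1.91 -0.    1.08 -1.87]
steel [444.3 -82.2] 46.1
brass [430.2  84. ] 57.4
white [ 440.1 -256.9] 112.6
```

View pics/a4.png

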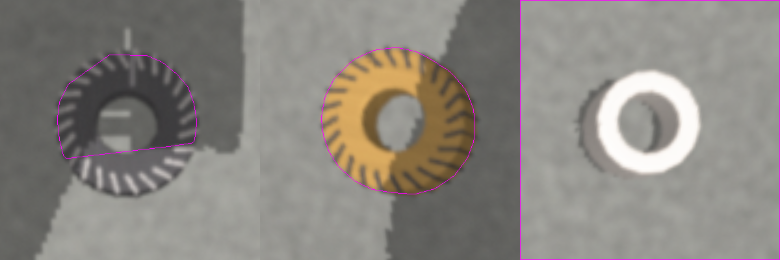

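Steel wheel spans u 57–198, v 52–195 in its crop, so its centre is at about (438.5, -83). Descend and grasp.

Emit:
step_arm(rows=[-1, 0, 1.5, 50, 0, 0, 0, -1, 0, 0, 50, 0, 0, 0, -1, 0, 0, 50, 0, 0, 0, -1, 0, 0, 40, 0, 0, 0, -1, 0, 0, 24, 0, 0, 0, -1, 0, 0, 0, 0, 0, 0, -1, 0, 0, 0, 0, 0, 0], newtons=30)

```text
clock: 5.85
ee_pos: [437.3, -83.1, 19.2]
eef_rot: [-0.001, 3.141, -0.0]
force: [1.0, -0.2, 1.0]
grip_width: 1.0
grasp_force: 0.0
```

Emit:
step_arm(rows=[1, 0, 0, 0, 0, 0, 0, 1, 0, 0, 0, 0, 0, 0, 1, 0, 0, 0, 0, 0, 0, 1, 0, 0, 0, 0, 0, 0, 1, 0, 0, 0, 0, 0, 0, 1, 0, 0, 0, 0, 0, 0])

```text
clock: 6.6
ee_pos: [436.8, -82.9, 18.8]
eef_rot: [-0.002, 3.141, -0.0]
force: [-0.1, 0.2, 3.5]
grip_width: 0.586
grasp_force: 29.9
```

Emit:
step_arm(rows=[1, 0, 0, -20, 0, 0, 0, 1, 0, 0, -35, 0, 0, 0, 1, 0, 0, -36, 0, 0, 0, 1, -32, -18, 0, 0, 0, 0, 1, -40, -23, 0, 0, 0, 0, 1, -40, -23, 0, 0, 0, 0, 1, -32, -18, 0, 0, 0, 0, 1, -16, -9, 0, 0, 0, 0, 1, 0, 0, 0, 0, 0, 0, 1, 0, 0, 0, 0, 0, 0])

```text
clock: 7.85
ee_pos: [595.9, -173.2, 109.1]
eef_rot: [0.002, -3.14, -0.001]
force: [-0.2, -0.3, -1.4]
grip_width: 0.581
grasp_force: 29.8
```

```bash
python3 - <<'E'
from w import *
s,*q=wcam(); cv2.imwrite('pics/b1.png',q[0][:,:,::-1]); print(s['ee_pos'],s['grip_width'])
E
```

```text
[ 595.85203304 -173.16189481  109.12157873] 0.5810177046285463
```

View pics/b1.png

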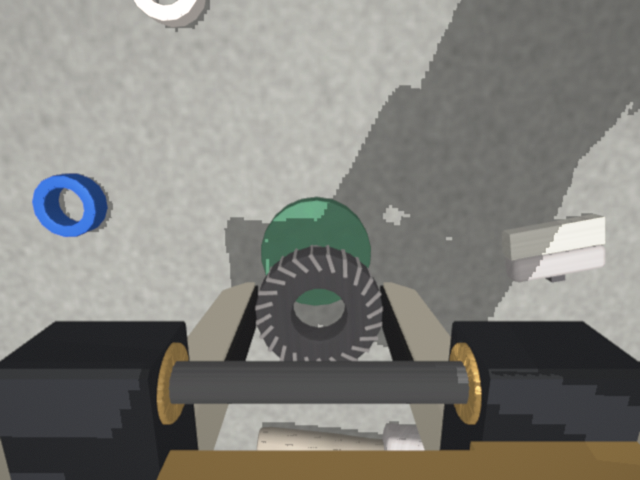

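The wheel sits level between the fingers at about (319,306). The green base below spans u 262–370 with its top edge at v 198. I'll check the alignment numerically.

```bash
cat > px.py <<'E'
from w import *
def back(q,px,z):
    _,K,R,t=q; d=R.T@np.linalg.inv(K)@np.array([*px,1.]); o=-R.T@t; return (o+d*(z-o[2])/d[2]).round(1)
E
python3 - <<'E'
from px import *
s,*q=wcam(); z=s['ee_pos'][2]-18.8+14
print(s['ee_pos'].round(1)); L,Rr,T=back(q,(257,305),z),back(q,(382,305),z),back(q,(320,246),z)
print('wheel',L,Rr,T,'centre x',T[0]+28)
print('base',back(q,(262,252),16),back(q,(370,252),16),back(q,(316,198),16),'centre x',back(q,(316,198),16)[0]+36)
E
```

```text
[ 595.9 -173.1  109.4]
wheel [ 593.6 -198.5  104.6] [ 593.6 -145.3  104.6] [ 567.4 -171.7  104.6] centre x 595.4
base [ 597.4 -208.6   16. ] [ 597.4 -139.2   16. ] [ 562.4 -173.9   16. ] centre x 598.4
```

Emit:
step_arm(rows=[1, -2, -1, 0, 0, 0, 0, 1, 0, 0, 20, 0, 0, 0, 1, 0, 0, 20, 0, 0, 0, 1, 0, 0, 15, 0, 0, 0, 1, 0, 0, 12, 0, 0, 0, 1, 0, 0, 4, 0, 0, 0, 1, 0, 0, 1, 0, 0, 0, 1, 0, 0, 0, 0, 0, 0, 1, 0, 0, 0, 0, 0, 0])

```text
clock: 9.07
ee_pos: [599.1, -174.8, 38.1]
eef_rot: [-0.002, 3.141, -0.001]
force: [0.7, 0.6, -0.8]
grip_width: 0.584
grasp_force: 29.8
```

Emit:
step_arm(rows=[1, 0, 0, 1.5, 0, 0, 0, 1, 0, 0, 1, 0, 0, 0, 1, 0, 0, 0, 0, 0, 0, 1, 0, 0, 0, 0, 0, 0])

```text
clock: 9.57
ee_pos: [598.8, -174.7, 35.1]
eef_rot: [-0.002, 3.142, -0.0]
force: [-0.6, 0.8, -2.7]
grip_width: 0.587
grasp_force: 29.8
```

Emit:
step_arm(rows=[1, 0, 0, 0.5, 0, 0, 0, 1, 0, 0, 0, 0, 0, 0, -0.3, 0, 0, 0, 0, 0, 0, -0.5, 0, 0, 0, 0, 0, 0, -0.6, 0, 0, 0, 0, 0, 0, -0.6, 0, 0, -10, 0, 0, 0, -0.8, 0, 0, -40, 0, 0, 0, -1, 0, 0, -60, 0, 0, 0, -1, 0, 0, -60, 0, 0, 0, -1, 0, 0, 0, 0, 0, 0])

```text
clock: 10.82
ee_pos: [600.7, -175.3, 210.4]
eef_rot: [-0.002, 3.133, -0.005]
force: [-0.7, -0.3, -0.7]
grip_width: 1.001
grasp_force: 0.0
```

```bash
python3 - <<'E'
from w import *
s,*q=wcam(); cv2.imwrite('pics/b2.png',q[0][:,:,::-1]); print(s['ee_pos'],s['grip_width'])
a=q[0]
W1=warp(*q,(598.5,-174.3),30,50,4); W2=warp(*q,(565,-330),16,50,4)
cv2.imwrite('pics/b3.png',np.hstack([W1,W2])[:,:,::-1])
E
```

```text
[ 600.7280024  -175.34456456  210.38030246] 1.0007653913375583
```

View pics/b3.png

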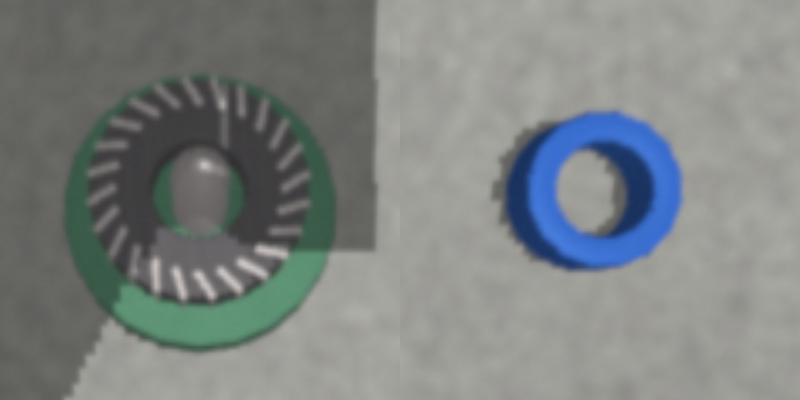

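Steel wheel lies flat on the base with the pin inside its bore. The blue ring is at about (568,-331). Next, above it.

Emit:
step_arm(rows=[-1, 11, -52, 0, 0, 0, 0, -1, 11, -52, 0, 0, 0, 0, -1, 10, -52, 0, 0, 0, 0, -1, 0, 0, 0, 0, 0, 0, -1, 0, 0, 0, 0, 0, 0, -1, 0, 0, 0, 0, 0, 0])

```text
clock: 11.62
ee_pos: [567.1, -329.5, 204.2]
eef_rot: [0.004, -3.141, -0.001]
force: [-0.3, -0.4, -0.8]
grip_width: 1.0
grasp_force: 0.0
```

```bash
python3 look.py a5 blue
```

```text
11.625 [ 567.1 -329.5  204.2] [ 3.6000e-03 -3.1409e+00 -1.0000e-03] [-0.6   0.57  1.38  0.    1.19 -2.17]
blue [ 566.8 -331.8] 39.8
```

Emit:
step_arm(rows=[-1, 0.5, -2.5, 50, 0, 0, 0, -1, 0, 0, 50, 0, 0, 0, -1, 0, 0, 45, 0, 0, 0, -1, 0, 0, 30, 0, 0, 0, -1, 0, 0, 10, 0, 0, 0, -1, 0, 0, 0, 0, 0, 0, -1, 0, 0, 0, 0, 0, 0], newtons=20)

```text
clock: 12.55
ee_pos: [567.2, -333.5, 21.2]
eef_rot: [-0.002, 3.14, -0.002]
force: [1.4, 0.1, -0.0]
grip_width: 0.999
grasp_force: 0.0
```

Emit:
step_arm(rows=[1, 0, 0, 0, 0, 0, 0, 1, 0, 0, 0, 0, 0, 0, 1, 0, 0, 0, 0, 0, 0, 1, 0, 0, 0, 0, 0, 0, 1, 0, 0, 0, 0, 0, 0, 1, 0, 0, 0, 0, 0, 0])

```text
clock: 13.3
ee_pos: [566.4, -333.2, 19.6]
eef_rot: [0.002, -3.141, -0.0]
force: [-0.4, -0.2, -0.1]
grip_width: 0.422
grasp_force: 20.0
```

Emit:
step_arm(rows=[1, 0, 0, -25, 0, 0, 0, 1, 0, 0, -35, 0, 0, 0, 1, 0, 0, -30, 0, 0, 0, 1, -8, 38, 0, 0, 0, 0, 1, -8, 45, 0, 0, 0, 0, 1, -9, 45, 0, 0, 0, 0, 1, -8, 31, 0, 0, 0, 0, 1, 0, 0, 0, 0, 0, 0, 1, 0, 0, 0, 0, 0, 0, 1, 0, 0, 0, 0, 0, 0])

```text
clock: 14.55
ee_pos: [599.1, -175.2, 109.6]
eef_rot: [0.0, 3.142, -0.0]
force: [-0.1, -0.1, -0.7]
grip_width: 0.418
grasp_force: 20.0
```

```bash
python3 - <<'E'
from w import *
s,*q=wcam(); print(s['ee_pos'],s['grip_width'])
cv2.imwrite('pics/b4.png',q[0][150:400,220:420,::-1].repeat(2,0).repeat(2,1))
E
```

```text
[ 599.0633267  -175.22745264  109.60351969] 0.41762287968602635
```

View pics/b4.png

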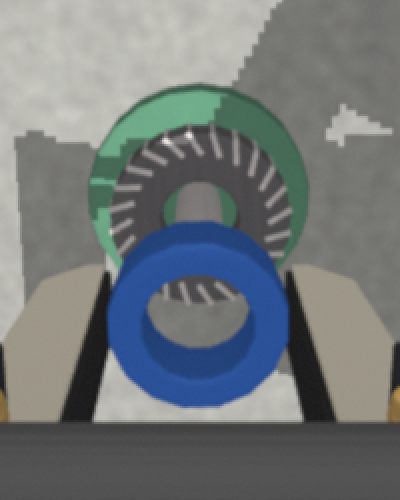

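The ring is held level, in line with the pin (u≈199). Lower it.

Emit:
step_arm(rows=[1, 0, 0, 15, 0, 0, 0, 1, 0, 0, 18, 0, 0, 0, 1, 0, 0, 15, 0, 0, 0, 1, 0, 0, 7, 0, 0, 0, 1, 0, 0, 2, 0, 0, 0, 1, 0, 0, 0, 0, 0, 0, 1, 0, 0, 0, 0, 0, 0])

```text
clock: 15.48
ee_pos: [599.6, -174.2, 53.2]
eef_rot: [-0.002, 3.141, -0.001]
force: [-0.4, 0.5, -0.4]
grip_width: 0.421
grasp_force: 20.0
```

Emit:
step_arm(rows=[1, 0, 0, 1.5, 0, 0, 0, 1, 0, 0, 1, 0, 0, 0, 1, 0, 0, 0, 0, 0, 0, 1, 0, 0, 0, 0, 0, 0])

```text
clock: 15.98
ee_pos: [599.3, -174.1, 50.2]
eef_rot: [-0.002, 3.142, -0.0]
force: [0.2, -0.8, -1.3]
grip_width: 0.416
grasp_force: 20.0
```

Emit:
step_arm(rows=[1, 0, 0, 0.5, 0, 0, 0, 1, 0, 0, 0, 0, 0, 0, 0, 0, 0, 0, 0, 0, 0, -0.2, 0, 0, 0, 0, 0, 0, -0.4, 0, 0, 0, 0, 0, 0, -0.4, 0, 0, -10, 0, 0, 0, -0.8, 0, 0, -40, 0, 0, 0, -1, 0, 0, -60, 0, 0, 0, -1, 0, 0, -40, 0, 0, 0, -1, 0, 0, 0, 0, 0, 0])

```text
clock: 17.23
ee_pos: [600.6, -174.7, 203.8]
eef_rot: [-0.002, 3.135, -0.004]
force: [-0.1, -0.8, -1.2]
grip_width: 0.992
grasp_force: 0.0
```

Emit:
step_arm(rows=[-1, 16, 45, 0, 0, 0, 0, -1, 20, 55, 0, 0, 0, 0, -1, 20, 55, 0, 0, 0, 0, -1, 20, 55, 0, 0, 0, 0, -1, 20, 55, 0, 0, 0, 0, -1, 20, 55, 0, 0, 0, 0, -1, 20, 55, 0, 0, 0, 0, -1, 15, 42, 0, 0, 0, 0, -1, 0, 0, 0, 0, 0, 0, -1, 0, 0, 0, 0, 0, 0])

```text
clock: 18.48
ee_pos: [447.7, 242.2, 199.1]
eef_rot: [0.002, -3.141, 0.001]
force: [0.5, -0.2, 0.1]
grip_width: 0.999
grasp_force: 0.0
```

```bash
python3 look.py a6 red
```

```text
18.475 [447.7 242.2 199.1] [ 2.1000e-03 -3.1407e+00  1.0000e-03] [ 0.4   0.32  1.79 -0.    1.03 -1.17]
red [447.4 242.6] 37.3
```

Emit:
step_arm(rows=[-1, 0, 0.5, 50, 0, 0, 0, -1, 0, 0, 50, 0, 0, 0, -1, 0, 0, 40, 0, 0, 0, -1, 0, 0, 25, 0, 0, 0, -1, 0, 0, 10, 0, 0, 0, -1, 0, 0, 0, 0, 0, 0, -1, 0, 0, 0, 0, 0, 0])

```text
clock: 19.4
ee_pos: [448.6, 243.2, 25.6]
eef_rot: [-0.001, 3.14, 0.001]
force: [0.4, -0.5, 0.0]
grip_width: 1.001
grasp_force: 0.0
```

Emit:
step_arm(rows=[1, 0, 0, 0, 0, 0, 0, 1, 0, 0, 0, 0, 0, 0, 1, 0, 0, 0, 0, 0, 0, 1, 0, 0, 0, 0, 0, 0, 1, 0, 0, 0, 0, 0, 0, 1, 0, 0, 0, 0, 0, 0])

```text
clock: 20.15
ee_pos: [447.8, 243.2, 24.6]
eef_rot: [0.002, -3.142, 0.0]
force: [0.3, 0.7, -0.1]
grip_width: 0.408
grasp_force: 0.2
```

Still closing; wait a little.

Emit:
step_arm(rows=[1, 0, 0, 0, 0, 0, 0, 1, 0, 0, 0, 0, 0, 0])

```text
clock: 20.4
ee_pos: [447.9, 243.2, 24.6]
eef_rot: [0.002, -3.142, 0.0]
force: [0.8, 0.9, -0.4]
grip_width: 0.378
grasp_force: 20.0
```

Emit:
step_arm(rows=[1, 0, 0, -25, 0, 0, 0, 1, 0, 0, -40, 0, 0, 0, 1, 0, 0, -30, 0, 0, 0, 1, -11, -30, 0, 0, 0, 0, 1, -18, -50, 0, 0, 0, 0, 1, -20, -55, 0, 0, 0, 0, 1, -20, -55, 0, 0, 0, 0, 1, -20, -55, 0, 0, 0, 0, 1, -20, -55, 0, 0, 0, 0, 1, -18, -50, 0, 0, 0, 0])

```text
clock: 21.65
ee_pos: [575.6, -108.8, 119.6]
eef_rot: [-0.001, 3.142, 0.0]
force: [1.3, 0.9, -1.4]
grip_width: 0.382
grasp_force: 20.0
```

Emit:
step_arm(rows=[1, -14, -40, 0, 0, 0, 0, 1, -10, -28, 0, 0, 0, 0, 1, 0, 0, 0, 0, 0, 0, 1, 0, 0, 0, 0, 0, 0, 1, 0, 0, 0, 0, 0, 0])

```text
clock: 22.28
ee_pos: [599.1, -173.6, 119.7]
eef_rot: [0.003, -3.141, -0.0]
force: [0.0, -0.0, 0.0]
grip_width: 0.378
grasp_force: 20.0
```

```bash
python3 - <<'E'
from w import *
s,*q=wcam(); print(s['ee_pos'],s['grip_width'],s['eef_rot'])
cv2.imwrite('pics/b5.png',q[0][150:400,220:420,::-1].repeat(2,0).repeat(2,1))
E
```

```text
[ 599.09303387 -173.63151454  119.67000543] 0.378049591479021 [ 3.24654359e-03 -3.14130563e+00 -2.85431751e-04]
```

View pics/b5.png

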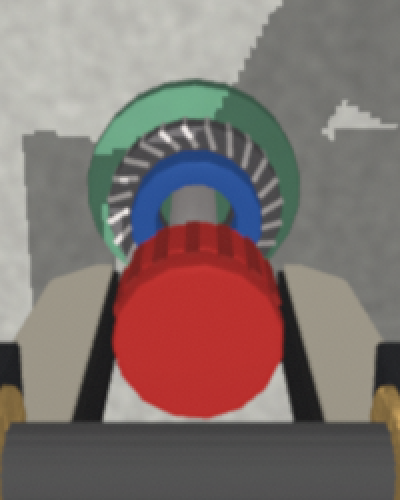

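The ring lies flat and is centred on the pin, and the cap is level above it. Lower the cap.

Emit:
step_arm(rows=[1, 0, -0.5, 12, 0, 0, 0, 1, 0, 0, 15, 0, 0, 0, 1, 0, 0, 12, 0, 0, 0, 1, 0, 0, 6, 0, 0, 0, 1, 0, 0, 2, 0, 0, 0, 1, 0, 0, 0, 0, 0, 0, 1, 0, 0, 0, 0, 0, 0])

```text
clock: 23.2
ee_pos: [599.5, -175.2, 73.1]
eef_rot: [-0.002, 3.141, -0.0]
force: [0.4, 0.2, -0.8]
grip_width: 0.38
grasp_force: 20.0
```

Emit:
step_arm(rows=[1, 0, 0, 1, 0, 0, 0, 1, 0, 0, 0.5, 0, 0, 0, 1, 0, 0, 0, 0, 0, 0, 1, 0, 0, 0, 0, 0, 0])

```text
clock: 23.7
ee_pos: [599.3, -175.2, 71.2]
eef_rot: [-0.002, 3.142, -0.0]
force: [-0.6, 1.2, -1.3]
grip_width: 0.382
grasp_force: 20.0
```

Emit:
step_arm(rows=[1, 0, 0, 0.5, 0, 0, 0, 1, 0, 0, 0, 0, 0, 0, 0.1, 0, 0, 0, 0, 0, 0, -0.1, 0, 0, 0, 0, 0, 0, -0.3, 0, 0, 0, 0, 0, 0, -0.4, 0, 0, -10, 0, 0, 0, -0.8, 0, 0, -40, 0, 0, 0, -1, 0, 0, -50, 0, 0, 0, -1, 0, 0, -30, 0, 0, 0, -1, 0, 0, 0, 0, 0, 0])

```text
clock: 24.95
ee_pos: [600.3, -175.5, 203.7]
eef_rot: [-0.002, 3.137, -0.003]
force: [0.6, -0.8, -0.9]
grip_width: 0.996
grasp_force: 0.0
```

Emit:
step_arm(rows=[-1, 40, -21, 0, 0, 0, 0, -1, 40, -21, 0, 0, 0, 0, -1, 40, -21, 0, 0, 0, 0, -1, 37, -19, 0, 0, 0, 0, -1, 0, 0, 0, 0, 0, 0, -1, 0, 0, 0, 0, 0, 0, -1, 0, 0, 0, 0, 0, 0])

```text
clock: 25.82
ee_pos: [443.0, -256.8, 200.3]
eef_rot: [0.003, -3.141, -0.0]
force: [-0.5, -0.2, 0.3]
grip_width: 1.001
grasp_force: 0.0
```

```bash
sed -i "s/'white':lambda r,g,b:r+g+b>420/'white':lambda r,g,b:r+g+b>560/" w.py; python3 look.py a7 white green
```

```text
25.825 [ 443.  -256.8  200.3] [ 3.1000e-03 -3.1413e+00 -4.0000e-04] [-0.62  0.32  1.78  0.    1.04 -2.19]
white [ 430.2 -255.1] 19.4
green [ 571.  -177.6] 39.9
```

View pics/a7.png

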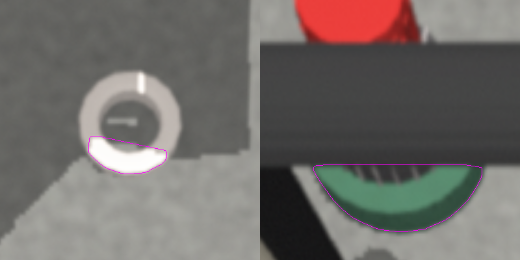

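White ring extents (u 79–182, v 70–174) put its centre at (443,-257), right under the TCP.

Emit:
step_arm(rows=[-1, 0, -0.5, 50, 0, 0, 0, -1, 0, 0, 50, 0, 0, 0, -1, 0, 0, 45, 0, 0, 0, -1, 0, 0, 26, 0, 0, 0, -1, 0, 0, 10, 0, 0, 0, -1, 0, 0, 0, 0, 0, 0, -1, 0, 0, 0, 0, 0, 0])

```text
clock: 26.75
ee_pos: [443.0, -258.1, 20.7]
eef_rot: [-0.002, 3.14, -0.002]
force: [0.9, 0.6, -0.0]
grip_width: 0.998
grasp_force: 0.0
```

Emit:
step_arm(rows=[1, 0, 0, 0, 0, 0, 0, 1, 0, 0, 0, 0, 0, 0, 1, 0, 0, 0, 0, 0, 0, 1, 0, 0, 0, 0, 0, 0, 1, 0, 0, 0, 0, 0, 0, 1, 0, 0, 0, 0, 0, 0, 1, 0, 0, 0, 0, 0, 0, 1, 0, 0, 0, 0, 0, 0])

```text
clock: 27.75
ee_pos: [442.4, -257.8, 19.6]
eef_rot: [0.002, -3.142, 0.0]
force: [-0.4, 0.6, 0.9]
grip_width: 0.421
grasp_force: 20.0
```

Emit:
step_arm(rows=[1, 0, 0, -25, 0, 0, 0, 1, 0, 0, -35, 0, 0, 0, 1, 0, 0, -30, 0, 0, 0, 1, -7, 35, 0, 0, 0, 0, 1, -10, 50, 0, 0, 0, 0, 1, -12, 60, 0, 0, 0, 0, 1, -12, 60, 0, 0, 0, 0, 1, -12, 60, 0, 0, 0, 0, 1, -12, 60, 0, 0, 0, 0, 1, -12, 60, 0, 0, 0, 0])

```text
clock: 29.0
ee_pos: [519.1, 129.4, 109.7]
eef_rot: [-0.002, 3.141, -0.0]
force: [1.5, -0.5, -0.3]
grip_width: 0.422
grasp_force: 20.0
```

Emit:
step_arm(rows=[1, -12, 60, 0, 0, 0, 0, 1, -12, 60, 0, 0, 0, 0, 1, -10, 50, 0, 0, 0, 0, 1, -8, 36.5, 0, 0, 0, 0, 1, 0, 0, 0, 0, 0, 0, 1, 0, 0, 0, 0, 0, 0, 1, 0, 0, 0, 0, 0, 0])

```text
clock: 29.88
ee_pos: [560.7, 332.8, 109.7]
eef_rot: [0.0, -3.141, 0.0]
force: [-0.3, -1.0, -1.0]
grip_width: 0.421
grasp_force: 20.0
```

```bash
python3 - <<'E'
from w import *
s,*q=wcam(); print(s['ee_pos'],s['grip_width'],s['eef_rot'])
cv2.imwrite('pics/b6.png',q[0][150:400,220:420,::-1].repeat(2,0).repeat(2,1))
E
```

```text
[560.74765366 332.77396059 109.65223106] 0.4212212001796666 [ 6.18738734e-06 -3.14125859e+00  4.33332122e-04]
```

View pics/b6.png

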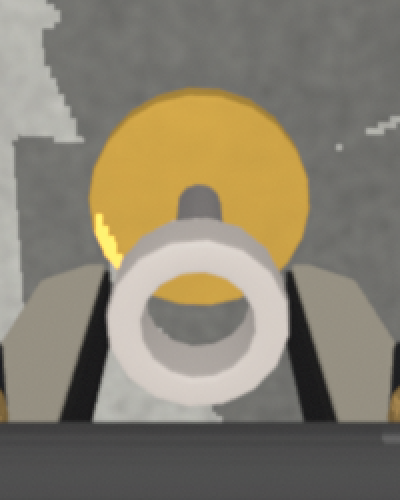

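White ring is held level and lines up with the yellow pin (u≈199). Lower it.

Emit:
step_arm(rows=[1, -0.5, 0.5, 15, 0, 0, 0, 1, 0, 0, 20, 0, 0, 0, 1, 0, 0, 18, 0, 0, 0, 1, 0, 0, 12, 0, 0, 0, 1, 0, 0, 5, 0, 0, 0, 1, 0, 0, 2, 0, 0, 0, 1, 0, 0, 0, 0, 0, 0, 1, 0, 0, 0, 0, 0, 0])

```text
clock: 30.92
ee_pos: [561.5, 334.5, 38.2]
eef_rot: [-0.002, 3.141, 0.001]
force: [-0.0, 0.3, -0.6]
grip_width: 0.421
grasp_force: 20.0
```

Emit:
step_arm(rows=[1, 0, 0, 1, 0, 0, 0, 1, 0, 0, 0.5, 0, 0, 0, 1, 0, 0, 0, 0, 0, 0, 1, 0, 0, 0, 0, 0, 0])

```text
clock: 31.42
ee_pos: [561.2, 334.3, 36.1]
eef_rot: [0.002, -3.142, 0.0]
force: [-0.3, 0.2, -0.5]
grip_width: 0.419
grasp_force: 20.0
```

Emit:
step_arm(rows=[1, 0, 0, 0.5, 0, 0, 0, 1, 0, 0, 0, 0, 0, 0, 0, 0, 0, 0, 0, 0, 0, -0.2, 0, 0, 0, 0, 0, 0, -0.4, 0, 0, 0, 0, 0, 0, -0.4, 0, 0, -10, 0, 0, 0, -0.8, 0, 0, -40, 0, 0, 0, -1, 0, 0, -60, 0, 0, 0, -1, 0, 0, -55, 0, 0, 0, -1, 0, 0, 0, 0, 0, 0])

```text
clock: 32.67
ee_pos: [563.0, 335.2, 206.3]
eef_rot: [-0.002, 3.134, 0.006]
force: [-0.2, 0.4, 0.2]
grip_width: 0.996
grasp_force: 0.0
```

Emit:
step_arm(rows=[-1, 20, -38, 0, 0, 0, 0, -1, 27, -50, 0, 0, 0, 0, -1, 27, -50, 0, 0, 0, 0, -1, 27, -50, 0, 0, 0, 0, -1, 20, -40, 0, 0, 0, 0, -1, 10, -20, 0, 0, 0, 0, -1, 0, 0, 0, 0, 0, 0, -1, 0, 0, 0, 0, 0, 0, -1, 0, 0, 0, 0, 0, 0])

```text
clock: 33.8
ee_pos: [430.8, 86.9, 200.5]
eef_rot: [0.003, -3.141, -0.0]
force: [-0.6, -0.1, 0.7]
grip_width: 1.002
grasp_force: 0.0
```

```bash
python3 look.py a8 brass
```

```text
33.8 [430.8  86.9 200.5] [ 3.0000e-03 -3.1414e+00 -1.0000e-04] [ 0.09  0.19  1.96  0.    0.99 -1.48]
brass [430.1  86.4] 55.4
```

Emit:
step_arm(rows=[-1, 0.5, -0.5, 50, 0, 0, 0, -1, 0, 0, 50, 0, 0, 0, -1, 0, 0, 45, 0, 0, 0, -1, 0, 0, 26, 0, 0, 0, -1, 0, 0, 11, 0, 0, 0, -1, 0, 0, 0, 0, 0, 0, -1, 0, 0, 0, 0, 0, 0], newtons=30)

```text
clock: 34.72
ee_pos: [430.7, 85.8, 19.5]
eef_rot: [-0.002, 3.14, 0.0]
force: [0.2, 0.2, -0.5]
grip_width: 1.004
grasp_force: 0.0
```

Emit:
step_arm(rows=[1, 0, 0, 0, 0, 0, 0, 1, 0, 0, 0, 0, 0, 0, 1, 0, 0, 0, 0, 0, 0, 1, 0, 0, 0, 0, 0, 0, 1, 0, 0, 0, 0, 0, 0, 1, 0, 0, 0, 0, 0, 0])

```text
clock: 35.48
ee_pos: [430.0, 85.6, 18.7]
eef_rot: [0.002, -3.142, 0.0]
force: [-0.6, -1.8, 2.6]
grip_width: 0.588
grasp_force: 31.3
```

Emit:
step_arm(rows=[1, 0, 0, -20, 0, 0, 0, 1, 0, 0, -40, 0, 0, 0, 1, 0, 0, -35, 0, 0, 0, 1, -18, 34, 0, 0, 0, 0, 1, -25, 48, 0, 0, 0, 0, 1, -27, 50, 0, 0, 0, 0, 1, -27, 50, 0, 0, 0, 0, 1, -22, 42, 0, 0, 0, 0, 1, -12.5, 24.5, 0, 0, 0, 0, 1, 0, 0, 0, 0, 0, 0])

```text
clock: 36.72
ee_pos: [561.1, 335.5, 112.6]
eef_rot: [0.004, -3.141, 0.0]
force: [0.5, -0.1, -3.0]
grip_width: 0.59
grasp_force: 31.2
```

Emit:
step_arm(rows=[1, 0, 0, 0, 0, 0, 0, 1, 0, 0, 0, 0, 0, 0])

```text
clock: 36.98
ee_pos: [561.0, 333.4, 113.6]
eef_rot: [0.001, -3.141, 0.001]
force: [-0.4, 0.6, -2.5]
grip_width: 0.586
grasp_force: 31.2
```

```bash
python3 - <<'E'
from w import *
s,*q=wcam(); print(s['ee_pos'],s['grip_width'],s['eef_rot'])
cv2.imwrite('pics/b7.png',q[0][150:400,220:420,::-1].repeat(2,0).repeat(2,1))
E
```

```text
[560.9508919  333.4259131  113.56160344] 0.5864280427595342 [ 5.07558552e-04 -3.14099637e+00  5.73379510e-04]
```

View pics/b7.png

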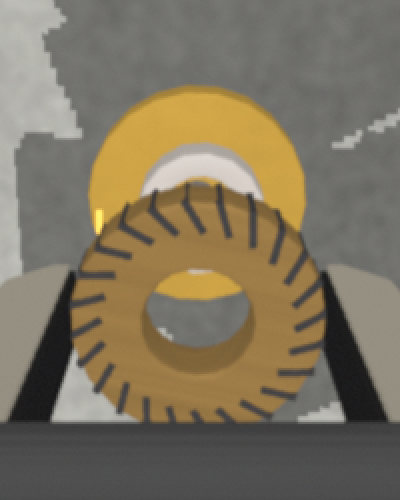

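The brass wheel is level and aligned, and the white ring is seated around the pin. Lower it.

Emit:
step_arm(rows=[1, -0.5, 0.5, 15, 0, 0, 0, 1, 0, 0, 18, 0, 0, 0, 1, 0, 0, 15, 0, 0, 0, 1, 0, 0, 8, 0, 0, 0, 1, 0, 0, 3, 0, 0, 0, 1, 0, 0, 2, 0, 0, 0, 1, 0, 0, 0, 0, 0, 0, 1, 0, 0, 0, 0, 0, 0])

```text
clock: 38.02
ee_pos: [561.9, 334.9, 53.0]
eef_rot: [-0.002, 3.141, 0.0]
force: [-0.2, 0.2, -2.7]
grip_width: 0.586
grasp_force: 31.2
```

Emit:
step_arm(rows=[1, 0, 0, 1, 0, 0, 0, 1, 0, 0, 0, 0, 0, 0, 1, 0, 0, 0, 0, 0, 0])

```text
clock: 38.4
ee_pos: [561.8, 334.8, 51.6]
eef_rot: [0.002, -3.142, 0.0]
force: [-0.2, 0.4, -1.8]
grip_width: 0.592
grasp_force: 31.2
```

Emit:
step_arm(rows=[1, 0, 0, 0.8, 0, 0, 0, 1, 0, 0, 0, 0, 0, 0, -0.3, 0, 0, 0, 0, 0, 0, -0.5, 0, 0, 0, 0, 0, 0, -0.6, 0, 0, 0, 0, 0, 0, -0.6, 0, 0, -10, 0, 0, 0, -0.8, 0, 0, -40, 0, 0, 0, -1, 0, 0, -60, 0, 0, 0, -1, 0, 0, -50, 0, 0, 0, -1, 0, 0, 0, 0, 0, 0])

```text
clock: 39.65
ee_pos: [563.3, 335.6, 216.0]
eef_rot: [-0.002, 3.134, 0.006]
force: [-0.2, -0.0, -0.4]
grip_width: 1.001
grasp_force: 0.0
```

Emit:
step_arm(rows=[-1, 50, -20, 0, 0, 0, 0, -1, 50, -20, 0, 0, 0, 0, -1, 50, -20, 0, 0, 0, 0, -1, 40, -20, 0, 0, 0, 0, -1, 0, 0, 0, 0, 0, 0, -1, 0, 0, 0, 0, 0, 0, -1, 0, 0, 0, 0, 0, 0])

```text
clock: 40.52
ee_pos: [372.6, 254.9, 210.6]
eef_rot: [0.001, -3.142, -0.0]
force: [0.0, -0.3, 0.1]
grip_width: 0.997
grasp_force: 0.0
```

```bash
python3 - <<'E'
from h import *
a=eyes.read_camera('scene');t=eyes.read_camera('top')
print(robot.get_state()['ee_pos'])
c=lambda im,y,x:cv2.resize(im[y:y+100,x:x+133],(400,300),interpolation=cv2.INTER_CUBIC)
cv2.imwrite('pics/fin.png',np.vstack([np.hstack([c(a,250,230),c(a,140,380)]),np.hstack([c(t,140,345),c(t,170,60)])])[:,:,::-1])
E
```

```text
[372.35986146 254.82287778 210.54518024]
```

View pics/fin.png

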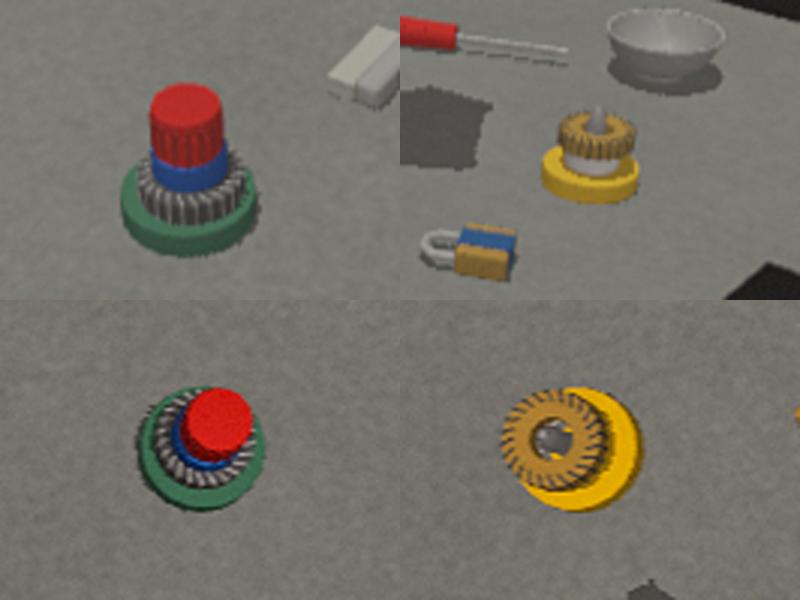

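Both stacks are complete and flat, the padlock and cylinder haven't moved, and the arm is clear.

```bash
python3 -c "
from rig import order
print(order.close_job())"
```

```text
the job is handed in; nothing more can be done
None
```

I stacked both cutter kits in the order asked, left the padlock and lock cylinder where they lay, and handed the job in at about 41 s; the last pictures show both stacks flat on their pins, but no verdict came back.

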